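Unstack the pulley parts onto their display holders

TASK

Take the two stacks of steel parts apart and put every part on its own holder: the ball in the block with the round dimple, the plain ring over the post, the big hexagon nut in the hexagonal tray, the round belt pulley in the round dish and the square flange block in the square tray. Each part must end fully home and the right way up, lying flat within its holder's lip or on the post's foot. Never let the ball drop onto the counter and do not tip any part over.

Things in the scene. Friction and masses are not known exactly. Their poses are not given: they have to be found in the camera images.
- pulley: Round cast belt pulley, dark grey: a cylinder 66 mm in diameter and 28 mm high, axis upright, with a V groove (4.5 mm deep) round the middle of its side and a flat top. Bottom of one of the two stacks, standing on the counter (z = 0). Origin at the centre of its underside, z up. About 0.5 kg.
- flange: Square dark grey flange block, 56 x 56 mm, 28 mm high, four small bolt holes painted dark at its corners, flat top. Bottom of the other stack, standing on the counter. Origin at the centre of its underside, x and y along its sides, z up. About 0.45 kg.
- collar: Plain round ring of bright steel: outside 46 mm, bore 28 mm, 24 mm high, lying flat. Starts on top of either the pulley or the flange block (random), with the ball on it. Origin on its axis at the underside, z up. About 0.16 kg.
- nut: Big bright steel hexagon nut, 46 mm across flats (53 mm across corners), bore 26 mm, 24 mm high, lying flat. Starts on top of whichever bottom part does not carry the ring. Origin on its axis at the underside, z up; its x axis is square to one pair of flats (the others every 60 degrees). About 0.18 kg.
- ball: Bright steel ball, 40 mm in diameter, free to roll. Starts sitting in the mouth of the ring's bore, its centre 14 mm above the ring's top. Origin at the ball's centre; its axes mean nothing. About 0.25 kg.
- dish: Round shallow grey dish for the pulley, fixed to the counter: inside 92 mm, outside 100 mm, floor 3 mm above the counter, lip top 8 mm above the counter. Origin at its centre on the counter, z up.
- square_tray: Square shallow grey tray for the flange block, fixed to the counter: inside 84 x 84 mm, outside 92 mm, floor 3 mm above the counter, lip top 8 mm. The block fits in it at any angle. Origin at its centre on the counter, x and y along its sides, z up.
- hex_tray: Hexagonal shallow grey tray for the nut, fixed to the counter: inside 74 mm across flats, outside 82 mm, floor 3 mm above the counter, lip top 8 mm. The nut fits in it at any angle. Origin at its centre on the counter, x square to one pair of sides, z up.
- post: Grey post stand for the ring, fixed to the counter: round foot 70 mm in diameter and 6 mm high, with an upright post 14 mm in diameter in its centre that tapers over its last 8 mm and ends 48 mm above the counter. The ring drops over it and lies on the foot. Origin at its centre on the counter, z up.
- cup: Grey block for the ball, fixed to the counter: 64 x 64 mm, 18 mm high, with one round dimple 28 mm in diameter in the middle of its top, in which the ball rests with its centre 14 mm above the block's top (32 mm above the counter). Origin at its centre on the counter, x and y along its sides, z up.
There are look-alikes about, which are no part of the job. What is shaped like the nut but yellow is not meant.

How it is judged:
At the end, for the whole second after the job is handed in: Released, at rest. Flat (0.08 rad) on the floor or foot within 4 mm: pulley in dish (axes within 16 mm), block in square tray (21), nut in hexagonal tray (18), ring over post (10). Ball in dimple: within 6 mm of the axis, centre 27 to 37.5 mm above the counter (horizontal distance between pulley and dish below 0.016 m and z of pulley in the frame of dish between 0 and 0.007 m and angle between each of pulley, flange, nut, collar's own z axis and vertical below 0.08 rad and linear speed of each of pulley, flange, nut, collar, ball below 0.02 m/s and horizontal distance between flange and square_tray below 0.021 m and z of flange in the frame of square_tray between 0 and 0.007 m and horizontal distance between nut and hex_tray below 0.018 m and z of nut in the frame of hex_tray between 0 and 0.007 m and horizontal distance between collar and post below 0.01 m and z of collar in the frame of post between 0.003 and 0.01 m and horizontal distance between ball and cup below 0.006 m and z of ball in the frame of cup between 0.027 and 0.0375 m); the robot touches nothing.
It fails at once if the ball drops onto the counter (its centre comes below 24 mm) (height (world z) of ball below 0.024 m).
It fails at once if pulley, flange block, ring or nut is tipped over (more than 1 rad) (angle between any of pulley, flange, collar, nut's own z axis and vertical above 1 rad).
It also fails if it takes over 125 s, if anything falls off the work surface, if the arm or the gripper's body presses on something with over 40 N, if the wrist force passes 120 N, or if a joint passes its speed limit or range.

ROBOT

A 7-joint arm with a two-finger parallel gripper is mounted at the origin on the work surface. World frame = base frame: x ahead of the robot, y to its left, z up, the work surface at z = 0. Lengths are in m, angles in rad, forces in N, time in s.
With the tool pointing down it reaches from about 0.4 to 0.9 m from the base axis. Payload 5.5 kg.
Tool frame: the origin (TCP) lies on the centre line of the jaws, within the pads' length; the fingertips stand 8 mm ahead of it and the grasp point (between the pads) lies 11 mm behind it; z points along the fingers, y is the line along which they close (so a half turn about z gives the same grasp; the last joint's range is limited). The gripper opens to 85 mm and grips with 20 to 120 N. Pads are 22 mm wide; open, the fingers measure 114 mm over their backs; the gripper's body (76 mm by 85 mm) begins 54 mm behind the grasp point. The pads swing forward as they close: fully open they stand 13 mm farther back than shut.
Start: joints at [-1.069, 0.501, -0.427, 1.55, 0.221, 1.138, -0.21], TCP at [0.154, 0.632, 0.239] pointing down, gripper open.
Joint ranges: [-2.88, 2.88], [-0.31, 2.03], [-1.54, 1.56], [0.2, 2.42], [-1.41, 4.55], [0.19, 2.02], [-2.57, 2.57]. Speed limits (rad/s): [2.57, 2.57, 3.14, 3.14, 3.14, 3.14, 3.14].

INTERFACE

Orientations are given as a unit quaternion [w, x, y, z].
In Python, from bench import env, cams, order, regions_of, mark_of gives the robot as it stands. The module is installed in compiled form; this text tells all that it offers.
- The arm moves only by the tool carry_out, never from a script. Its argument "targets" is a list of rows, each an object with "dr": the turn, a rotation vector about the tool's x, y, z in rad, a list of three; "slide": the shift along the tool's x, y, z in mm, a list of three; "jaw": the closure, from 0 (fully open) to 1 (shut). In form: [{"dr": [ax, ay, az], "slide": [tx, ty, tz], "jaw": jaw}, ...]. A call has 1 to 12 rows; each row shifts and turns the commanded pose from where the row before left it, along the tool's axes as they then stand; what a row does not reach is not made up. A row lasts 1/10 s, in which the tool goes at most 50 mm and 8.59 degrees, less where a joint would pass 70% of its speed; a pose out of reach is approached as far as the arm can. A call is refused whole if a number of a shift passes 50 or a number of a turn 0.15, either way. A call with a gripper value outside its range is refused whole. The fingers move at their own pace and stop on an object; "grip_force" is the grip in N (left out, the last holds). Time passes only in rows, so rows that do not move let the fingers close. It gives the time, the measured TCP pose, the force, the opening and the grip force at its end, in the units of the state.
- env.read_state(): the state, without advancing time (a new reading comes with each control period).
- cams.grab_frame(name): name is "scene" or "top" or "wrist"; returns a dict with "img" (400x640x3 uint8, blue, green, red), "fx", "fy", "cx", "cy" (pixels), "world_to_cam" (4x4, takes a point from world to camera coordinates). Camera axes: x right, y down, z forward; pixel columns grow to the right and rows downward; lengths in m; the calibration is good to about 2 mm. The wrist camera is an equidistant fisheye: a pixel r from the principal point sees the ray r / f radians off the axis. A picture is of the moment at which its call begins. There is no depth.
- order.job_done(): hands the job in; it is judged then, once.
Trained networks look in the newest picture that a camera, given by its name, has taken for a name from the list of things; names that differ only in an ending like _2 or _b are one class to them, and where a whole thing is asked for, a point or a joint stands for the part that bears it (a point fixed in the world has none). Each returns a list of dicts, best first, with "p" (0 to 1); they miss things now and then, are a little off and sometimes report something else, mostly with a low value. They report only what shows in the picture. A call takes as long as a camera call. They do not tell look-alikes from the thing itself.
- regions_of(camera, label): "pixels" (400x640 bool, what is visible of it) and "bbox" ([left, top, right, bottom] in pixels, round what is visible of it).
- mark_of(camera, label): "location" ([column, row] in pixels: a listed point, or the origin of a listed thing).
The state is a dict: "time_s": time; "qpos": joint angles; "joint_vel": joint speeds; "joint_efforts": joint torques, N m; "tcp_pos": TCP position; "tcp_rot": TCP orientation; "force": force on the tool from outside, world axes, zero at the start; "torque": the same for the moment, N m; "finger_gap": finger opening in m; "gripper_force": force on a finger pad.
Only numpy, scipy, OpenCV 4.12 (cv2) and the standard library are available. Lean on these libraries where they do the work, as an engineer would, in place of code of your own. Each camera call takes 0.05 s, during which the arm holds its last target. There are 200 camera calls.

## Working session

There is one attempt and no reset: what is moved stays moved. The work goes in short steps, Python scripts to look and compute and a tool call to move; the robot and the scene stay as the last step left them, time stands still between calls to the robot, and variables do not carry over. Pictures are saved under pics/ and viewed, at most 14 in all, crops included, and the job is handed in when it is done.

Besides the shell and the picture viewer there is one more tool, called after ">>>" in YAML: its name, and indented under it one key for each argument. carry_out: Moves the arm, as the interface text tells. Its arguments: {"type":"object","properties":{"targets":{"type":"array"},"grip_force":{"type":"number"}},"required":["targets"]}

```bash
mkdir -p pics
cat > h.py <<'E'
import numpy as np, cv2
from bench import env, cams, order, regions_of, mark_of
H=dict(pulley=0,flange=0,collar=.028,nut=.028,ball=.066,dish=0,square_tray=0,hex_tray=0,post=0,cup=0)
def ray(f,px):
    W=np.array(f["world_to_cam"]);R=W[:3,:3];c=-R.T@W[:3,3]
    d=np.array([(px[0]-f["cx"])/f["fx"],(px[1]-f["cy"])/f["fy"],1.])
    if f.get("fish"):
        r=np.hypot(d[0],d[1]);d=np.array([d[0]/r*np.sin(r),d[1]/r*np.sin(r),np.cos(r)]) if r>1e-9 else np.array([0,0,1.])
    return c,R.T@d
def hit(f,px,z):
    c,d=ray(f,px);return c+d*(z-c[2])/d[2]
def grab(n):
    f=cams.grab_frame(n);f["fish"]=n=="wrist";return f
def proj(f,p):
    W=np.array(f["world_to_cam"]);q=W[:3,:3]@np.array(p)+W[:3,3]
    if f["fish"]:
        r=np.hypot(q[0],q[1]);t=np.arctan2(r,q[2]);q=np.array([q[0]/r*t,q[1]/r*t,1])
    return [f["fx"]*q[0]/q[2]+f["cx"],f["fy"]*q[1]/q[2]+f["cy"]]
E
python3 - <<'E'
from h import *
np.set_printoptions(precision=4,suppress=True)
s=env.read_state();print(s["tcp_pos"],s["tcp_rot"],s["finger_gap"],s["time_s"])
for n in("top","scene"):
    f=grab(n);cv2.imwrite(f"pics/{n}0.png",f["img"]);print(n,ray(f,(320,200)))
    for k in H:
        print(n,k,[(round(m["p"],2),np.round(m["location"]),hit(f,m["location"],H[k])[:2]) for m in mark_of(n,k)[:4]])
E
```

```text
[0.1536 0.6309 0.2382] [-0.0002  0.1191  0.9929 -0.001 ] 0.08574238259564693 0.0
top (array([0.2943, 0.0096, 1.0835]), array([ 0.2019, -0.0095, -0.9794]))
top pulley [(0.71, array([264., 218.]), array([0.4676, 0.1604])), (0.28, array([186., 190.]), array([0.5547, 0.3864]))]
top flange [(0.8, array([366., 227.]), array([ 0.4366, -0.1293])), (0.61, array([385., 163.]), array([ 0.6265, -0.1952]))]
top collar [(0.65, array([366., 228.]), array([ 0.429 , -0.1255])), (0.63, array([263., 220.]), array([0.4593, 0.1584]))]
top nut [(0.68, array([364., 228.]), array([ 0.4294, -0.1216])), (0.66, array([368., 264.]), array([ 0.3328, -0.1267])), (0.56, array([356., 196.]), array([ 0.5218, -0.102 ]))]
top ball [(0.52, array([263., 216.]), array([0.4628, 0.154 ]))]
top dish []
top square_tray [(0.81, array([184., 193.]), array([0.547 , 0.3916]))]
top hex_tray [(0.86, array([385., 163.]), array([ 0.6259, -0.1945]))]
top post [(0.56, array([312., 162.]), array([0.6337, 0.0192]))]
top cup [(0.78, array([454., 188.]), array([ 0.5474, -0.3911])), (0.75, array([263., 216.]), array([0.4744, 0.1642]))]
sce
[... 280 characters left out ...]

scene nut [(0.82, array([269., 220.]), array([ 0.5426, -0.1064])), (0.53, array([274., 193.]), array([ 0.4357, -0.1278])), (0.51, array([283., 179.]), array([ 0.3703, -0.1237]))]
scene ball [(0.64, array([377., 207.]), array([0.4618, 0.1495]))]
scene dish [(0.71, array([373., 282.]), array([0.6476, 0.1765]))]
scene square_tray [(0.61, array([469., 269.]), array([0.5467, 0.3897])), (0.58, array([276., 199.]), array([ 0.4262, -0.1262]))]
scene hex_tray [(0.72, array([224., 246.]), array([ 0.6318, -0.1943]))]
scene post [(0.71, array([303., 269.]), array([0.6518, 0.0109]))]
scene cup [(0.82, array([167., 210.]), array([ 0.5516, -0.3874])), (0.5, array([276., 200.]), array([ 0.4336, -0.1247]))]
```

```bash
sleep 1
python3 - <<'E'
import cv2
a=cv2.imread("pics/top0.png")[130:300,140:490];b=cv2.imread("pics/scene0.png")[140:330,130:510]
cv2.imwrite("pics/t0c.png",cv2.resize(a,None,fx=2.2,fy=2.2,interpolation=3));cv2.imwrite("pics/s0c.png",cv2.resize(b,None,fx=2.1,fy=2.1,interpolation=3))
E
```

```text
(no output)
```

View pics/t0c.png

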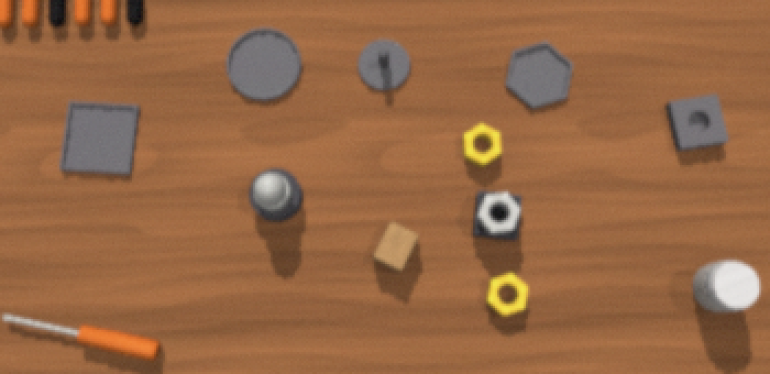

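View pics/s0c.png

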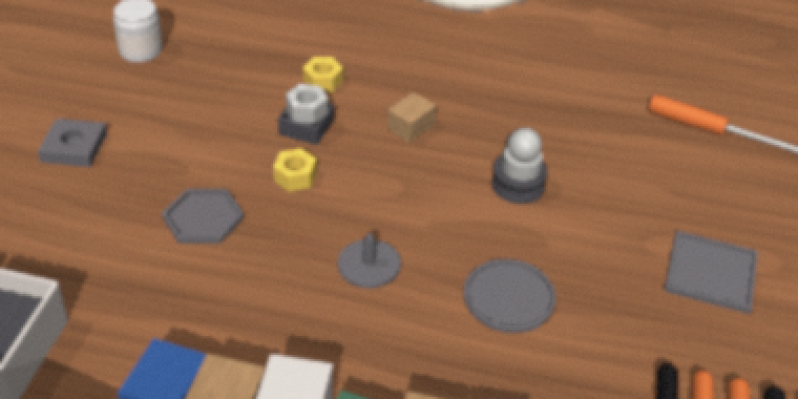

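The top view shows the ball/ring/pulley stack at (263,216), and the silver nut on the flange at (366,227).

Possible mix-ups:
- **Nut:** yellow nuts at (359,195) and (371,264) are look-alikes. The silver one at (366,227) is the real one.
- **Ball:** the white can at (470,260) is not it. The silver ball at (263,216) is.

I'll move above the ball stack and check it close up.

>>> carry_out:
  targets:
    - {"dr":[0,0,0],"slide":[-34,-32,1],"jaw":0}
    - {"dr":[0,0,0],"slide":[-34,-32,1],"jaw":0}
    - {"dr":[0,0,0],"slide":[-34,-32,1],"jaw":0}
    - {"dr":[0,0,0],"slide":[-34,-32,1],"jaw":0}
    - {"dr":[0,0,0],"slide":[-34,-32,1],"jaw":0}
    - {"dr":[0,0,0],"slide":[-34,-32,1],"jaw":0}
    - {"dr":[0,0,0],"slide":[-34,-32,1],"jaw":0}
    - {"dr":[0,0,0],"slide":[-34,-32,1],"jaw":0}
    - {"dr":[0,0,0],"slide":[-34,-32,1],"jaw":0}
    - {"dr":[0,0,0],"slide":[-34,-32,1],"jaw":0}
    - {"dr":[0,0,0],"slide":[-34,-32,1],"jaw":0}
    - {"dr":[0,0,0],"slide":[-34,-32,1],"jaw":0}

```text
time_s: 2.3
tcp_pos: [0.4603, 0.1604, 0.2277]
tcp_rot: [0.001, 0.119, 0.993, 0.0]
force: [0.9, 1.4, 0.6]
finger_gap: 0.0851
gripper_force: 0.0
```

```bash
cat >> h.py <<'E'
from scipy.spatial.transform import Rotation as R_
def plan(p,yaw=None):
    "tool-frame shift (mm) to world p; yaw: desired angle of tool y line vs world y (rad), mod pi"
    s=env.read_state();q=s["tcp_rot"];R=R_.from_quat([q[1],q[2],q[3],q[0]])
    d=R.inv().apply(np.array(p)-s["tcp_pos"])*1000
    M=R.as_matrix();ty=np.arctan2(M[1,1],M[0,1])
    print("t",round(s["time_s"],2),"tcp",np.round(s["tcp_pos"],4),"tilt",np.round(M[:2,2],3),"ydir",round(np.degrees(ty),1),"gap",round(s["finger_gap"],4),"F",np.round(s["force"],1),"q7",round(s["qpos"][6],2),"slide",np.round(d,1))
    if yaw is not None:
        a=(ty-yaw+np.pi/2)%np.pi-np.pi/2;print("dr z",round(a,3)) # tool z is down
def look(labels,cam="wrist",hs=H,n=3):
    f=grab(cam)
    for k in labels:
        print(k,[(round(m["p"],2),np.round(m["location"]).tolist(),np.round(hit(f,m["location"],hs[k])[:2],4).tolist()) for m in mark_of(cam,k)[:n]])
    return f
E
python3 - <<'E'
from h import *
f=look(["ball","collar","pulley","dish","post"]);cv2.imwrite("pics/w1.png",f["img"])
plan([.463,.153,.15])
for p in([.463,.153,.066],[.646,.179,0],[.643,.015,0]):print(proj(f,p))
E
```

```text
ball [(0.58, [318.0, 187.0], [0.4654, 0.1578]), (0.58, [139.0, 314.0], [0.5854, -0.1329])]
collar [(0.68, [316.0, 176.0], [0.4636, 0.1561])]
pulley [(0.94, [317.0, 171.0], [0.4642, 0.1566]), (0.74, [57.0, 285.0], [0.5518, -0.3928]), (0.35, [138.0, 312.0], [0.6262, -0.2012])]
dish [(0.87, [360.0, 290.0], [0.6449, 0.1746])]
post [(0.91, [255.0, 306.0], [0.6387, 0.0186])]
t 2.6 tcp [0.4587 0.1632 0.2273] tilt [-0.     0.001] ydir 76.4 gap 0.0853 F [0.3 0.6 1.1] q7 0.9 slide [-6.6 -8.9 77.3]
[np.float64(313.02064506014574), np.float64(185.92900245697078)]
[np.float64(362.6333991728762), np.float64(289.63791395861716)]
[np.float64(253.5314976932156), np.float64(308.03404304588383)]
```

View pics/w1.png

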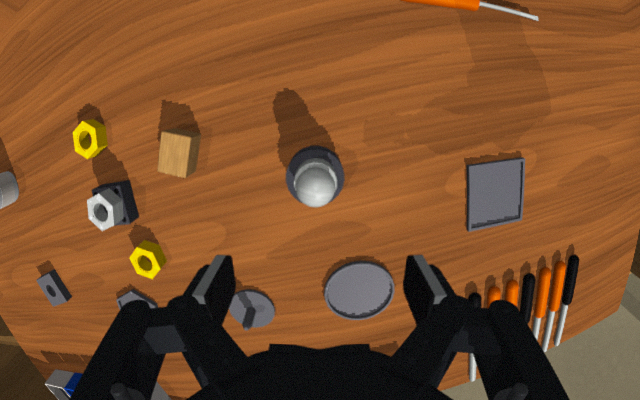

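The close view confirms the silver ball at (316,184) on the bright ring and pulley, and the silver nut at (105,210) between the two yellow ones. I'll lower over the ball and re-measure.

>>> carry_out:
  targets:
    - {"dr":[0,0,0.04],"slide":[-2,-3,22],"jaw":0}
    - {"dr":[0,0,0.04],"slide":[-2,-2,22],"jaw":0}
    - {"dr":[0,0,0.04],"slide":[-2,-2,22],"jaw":0}
    - {"dr":[0,0,0.04],"slide":[-1,0,22],"jaw":0}
    - {"dr":[0,0,0.04],"slide":[0,0,0],"jaw":0}
    - {"dr":[0,0,0],"slide":[0,0,0],"jaw":0}

```text
time_s: 3.2
tcp_pos: [0.4628, 0.1549, 0.1386]
tcp_rot: [-0.001, 0.216, 0.976, -0.0]
force: [0.7, -0.4, -0.0]
finger_gap: 0.0856
gripper_force: 0.0
```

Run:
```python
from h import *
f=look(["ball","collar","pulley"])
m=regions_of("wrist","ball")[0];print(m["p"],m["bbox"])
b=m["bbox"];print(hit(f,[(b[0]+b[2])/2,(b[1]+b[3])/2],.066))
plan([.4645,.157,.061])
```

```text
ball [(0.77, [322.0, 215.0], [0.4638, 0.1557]), (0.39, [399.0, 318.0], [0.582, 0.1766])]
collar [(0.62, [323.0, 199.0], [0.4649, 0.1569])]
pulley [(0.34, [155.0, 377.0], [0.6302, -0.2049])]
0.81 [297.9, 186.2, 349.7, 242.8]
[0.46437525 0.15726497 0.066     ]
t 3.45 tcp [0.4644 0.154  0.1399] tilt [0.001 0.001] ydir 65.0 gap 0.0855 F [ 0.8 -0.4  0.6] q7 0.7 slide [ 1.3  2.7 78.9]
```

>>> carry_out:
  targets:
    - {"dr":[0,0,0],"slide":[1,2,16],"jaw":0}
    - {"dr":[0,0,0],"slide":[0,0,16],"jaw":0}
    - {"dr":[0,0,0],"slide":[0,0,16],"jaw":0}
    - {"dr":[0,0,0],"slide":[0,0,16],"jaw":0}
    - {"dr":[0,0,0],"slide":[0,0,13],"jaw":0}
    - {"dr":[0,0,0],"slide":[0,0,0],"jaw":0.3}
    - {"dr":[0,0,0],"slide":[0,0,0],"jaw":0.4}
  grip_force: 35

```text
time_s: 4.15
tcp_pos: [0.4642, 0.1555, 0.0624]
tcp_rot: [-0.0, 0.218, 0.976, 0.0]
force: [-0.3, 0.1, -0.5]
finger_gap: 0.059
gripper_force: 0.0
```

Run:
```python
from h import *
f=look(["ball"]);cv2.imwrite("pics/w2.png",f["img"][120:])
plan([.4645,.157,.063])
for i in range(3): plan([.4645,.157,.063]);grab("wrist")
```

```text
ball [(0.8, [320.0, 268.0], [0.4637, 0.1553]), (0.75, [413.0, 364.0], [0.5588, 0.1777]), (0.52, [322.0, 238.0], [0.4489, 0.1632])]
t 4.25 tcp [0.4647 0.1557 0.063 ] tilt [0.001 0.001] ydir 64.9 gap 0.0515 F [ 0.9 -0.5  1. ] q7 0.67 slide [0.7 1.1 0. ]
t 4.25 tcp [0.4647 0.1557 0.063 ] tilt [0.001 0.001] ydir 64.9 gap 0.0515 F [ 0.9 -0.5  1. ] q7 0.67 slide [0.7 1.1 0. ]
t 4.3 tcp [0.4648 0.1557 0.0631] tilt [0.001 0.001] ydir 64.9 gap 0.0511 F [ 0.1 -0.7 -0.2] q7 0.67 slide [0.8 1.  0.1]
t 4.35 tcp [0.4648 0.1557 0.0631] tilt [0.001 0.001] ydir 64.9 gap 0.051 F [ 0.5 -0.7 -0.1] q7 0.67 slide [0.8 1.1 0.1]
```

View pics/w2.png

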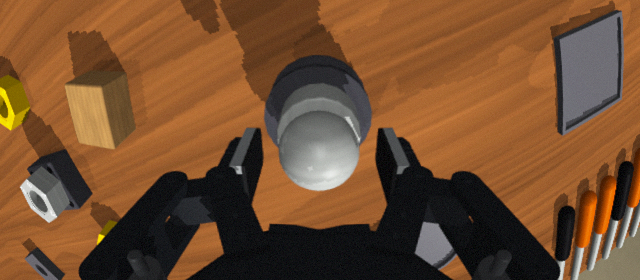

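The ball at (319,150) in this crop sits centred between the pads. I'll close and lift.

>>> carry_out:
  targets:
    - {"dr":[0,0,0],"slide":[0,0,0],"jaw":0.5}
    - {"dr":[0,0,0],"slide":[0,0,0],"jaw":0.65}
    - {"dr":[0,0,0],"slide":[0,0,0],"jaw":0.8}
    - {"dr":[0,0,0],"slide":[0,0,0],"jaw":0.8}
    - {"dr":[0,0,0],"slide":[0,0,-5],"jaw":0.8}
    - {"dr":[0,0,0],"slide":[0,0,-10],"jaw":0.8}
    - {"dr":[0,0,0],"slide":[0,0,-20],"jaw":0.8}
    - {"dr":[0,0,0],"slide":[0,0,-20],"jaw":0.8}
    - {"dr":[0,0,0],"slide":[0,0,-20],"jaw":0.8}
    - {"dr":[0,0,0],"slide":[0,0,-10],"jaw":0.8}
  grip_force: 40

```text
time_s: 5.4
tcp_pos: [0.4648, 0.1558, 0.1493]
tcp_rot: [0.001, 0.218, 0.976, 0.001]
force: [0.6, -0.4, -1.6]
finger_gap: 0.0376
gripper_force: 40.5
```

Run:
```python
from h import *
f=look(["ball"]);cv2.imwrite("pics/w3.png",f["img"][120:])
plan([.55,-.39,.15])
```

```text
ball [(0.76, [319.0, 268.0], [0.5122, 0.1332])]
t 5.5 tcp [0.4651 0.1558 0.1489] tilt [0.003 0.001] ydir 64.9 gap 0.0376 F [ 0.2  0.8 -2.8] q7 0.7 slide [-308.8 -458.1   -1.5]
```

View pics/w3.png

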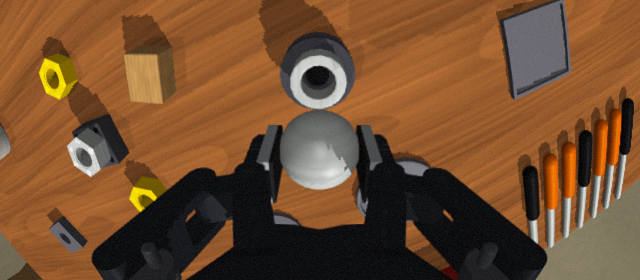

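The ball is held at (318,150), and the ring stays centred on the pulley at (318,78). Next is the cup.

>>> carry_out:
  targets:
    - {"dr":[0,0,0],"slide":[-8,-12,0],"jaw":0.8}
    - {"dr":[0,0,0],"slide":[-17,-25,0],"jaw":0.8}
    - {"dr":[0,0,0],"slide":[-20,-30,0],"jaw":0.8}
    - {"dr":[0,0,0],"slide":[-20,-30,0],"jaw":0.8}
    - {"dr":[0,0,0],"slide":[-20,-30,0],"jaw":0.8}
    - {"dr":[0,0,0],"slide":[-20,-30,0],"jaw":0.8}
    - {"dr":[0,0,0],"slide":[-20,-30,0],"jaw":0.8}
    - {"dr":[0,0,0],"slide":[-20,-30,0],"jaw":0.8}
    - {"dr":[0,0,0],"slide":[-20,-30,0],"jaw":0.8}
    - {"dr":[0,0,0],"slide":[-20,-30,0],"jaw":0.8}
    - {"dr":[0,0,0],"slide":[-20,-30,0],"jaw":0.8}
    - {"dr":[0,0,0],"slide":[-20,-30,0],"jaw":0.8}

```text
time_s: 6.7
tcp_pos: [0.5237, -0.2463, 0.1458]
tcp_rot: [-0.001, 0.218, 0.976, 0.0]
force: [-0.3, 0.2, -2.8]
finger_gap: 0.0377
gripper_force: 40.6
```

>>> carry_out:
  targets:
    - {"dr":[0,0,0],"slide":[-20,-30,0],"jaw":0.8}
    - {"dr":[0,0,0],"slide":[-20,-30,0],"jaw":0.8}
    - {"dr":[0,0,0],"slide":[-20,-30,0],"jaw":0.8}
    - {"dr":[0,0,0],"slide":[-15,-20,0],"jaw":0.8}
    - {"dr":[0,0,0],"slide":[-9,-11,0],"jaw":0.8}
    - {"dr":[0,0,0],"slide":[0,0,0],"jaw":0.8}
    - {"dr":[0,0,0],"slide":[0,0,0],"jaw":0.8}

```text
time_s: 7.4
tcp_pos: [0.5484, -0.3893, 0.1456]
tcp_rot: [-0.001, 0.218, 0.976, 0.001]
force: [0.0, 1.0, -3.8]
finger_gap: 0.0382
gripper_force: 40.6
```

Run:
```python
from h import *
f=look(["cup","ball","hex_tray"]);cv2.imwrite("pics/w4.png",f["img"])
plan([.55,-.39,.1])
look(["cup"],"top");look(["cup"],"scene")
```

```text
cup [(0.77, [315.0, 197.0], [0.5557, -0.3979]), (0.47, [513.0, 177.0], [0.6262, -0.1945])]
ball [(0.69, [323.0, 268.0], [0.594, -0.4078])]
hex_tray [(0.76, [514.0, 180.0], [0.6291, -0.1938]), (0.32, [323.0, 266.0], [0.6281, -0.423])]
t 7.6 tcp [ 0.5495 -0.3887  0.147 ] tilt [-0.     0.001] ydir 65.0 gap 0.0374 F [ 0.2 -0.5 -2.8] q7 1.74 slide [-1.1 -1.  47. ]
cup [(0.59, [452.0, 186.0], [0.552, -0.386])]
cup [(0.89, [165.0, 210.0], [0.5524, -0.393])]
```

View pics/w4.png

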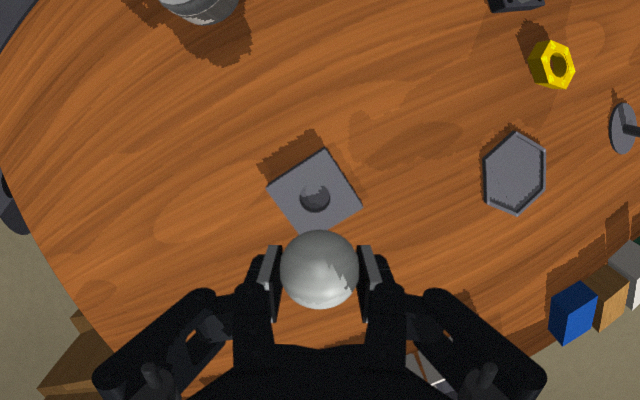

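Run:
```python
from h import *
f=grab("wrist")
m=[x for x in regions_of("wrist","cup") if x["p"]>.5][0];b=m["bbox"];print(m["p"],b)
g=cv2.cvtColor(f["img"],6)[175:225,285:345];M=(g<50).astype(np.uint8)
n,l,s,c=cv2.connectedComponentsWithStats(M);print([(s[i].tolist(),(c[i]+[285,175]).round(1)) for i in range(1,n) if s[i,4]>60])
p=env.read_state()["tcp_pos"];print("ball px exp",proj(f,p+[0,0,.003]))
print("dimple",hit(f,[315,197.5],.017))
for z in(.018,0):
  for x,y in((-.032,-.032),):print(z,proj(f,[.5515,-.3905,z]))
print(hit(f,[(265+362)/2,(150+236)/2],.018))
```

```text
0.91 [264.2, 143.5, 364.2, 231.7]
[([15, 20, 30, 15, 112], array([314.2, 204.4]))]
ball px exp [np.float64(319.80522042471955), np.float64(268.25269237064435)]
dimple [ 0.55351377 -0.39642638  0.017     ]
0.018 [np.float64(320.00484848100996), np.float64(193.25217961594197)]
0 [np.float64(319.9294961151747), np.float64(187.6611555550695)]
[ 0.548816   -0.39568675  0.018     ]
```

Run:
```python
from h import *
f=grab("top");print(hit(f,(457.3,185),.018));t=f["img"];g=grab("scene");print(hit(g,(164.3,204.8),.018))
```

```text
[ 0.55039757 -0.39426796  0.018     ]
[ 0.55125932 -0.39236251  0.018     ]
```

>>> carry_out:
  targets:
    - {"dr":[0,0,0],"slide":[1,2,15],"jaw":0.8}
    - {"dr":[0,0,0],"slide":[1,2,15],"jaw":0.8}
    - {"dr":[0,0,0],"slide":[0,1,15],"jaw":0.8}
    - {"dr":[0,0,0],"slide":[0,0,15],"jaw":0.8}
    - {"dr":[0,0,0],"slide":[0,0,0],"jaw":0.8}
    - {"dr":[0,0,0],"slide":[0,0,0],"jaw":0.8}

```text
time_s: 8.6
tcp_pos: [0.5491, -0.385, 0.0863]
tcp_rot: [-0.001, 0.218, 0.976, 0.0]
force: [0.9, -1.4, -2.7]
finger_gap: 0.0378
gripper_force: 40.6
```

Run:
```python
from h import *
f=grab("wrist");m=regions_of("wrist","cup");print([(x["p"],x["bbox"]) for x in m])
plan([.553,-.395,.04])
cv2.imwrite("pics/w5.png",cv2.resize(f["img"][150:350,220:420],None,fx=3,fy=3))
p=env.read_state()["tcp_pos"];print(proj(f,p+[0,0,.003]),proj(f,[.5535,-.3955,.018]))
```

```text
[(0.59, [243.8, 160.6, 368.7, 248.1])]
t 8.7 tcp [ 0.55   -0.3856  0.0878] tilt [ 0.001 -0.001] ydir 64.8 gap 0.0378 F [-0.3 -0.1 -2.1] q7 1.73 slide [-6.7 -7.2 47.8]
[np.float64(320.02301967079615), np.float64(271.77375928598076)] [np.float64(309.1533853757215), np.float64(227.19601934292447)]
```

View pics/w5.png

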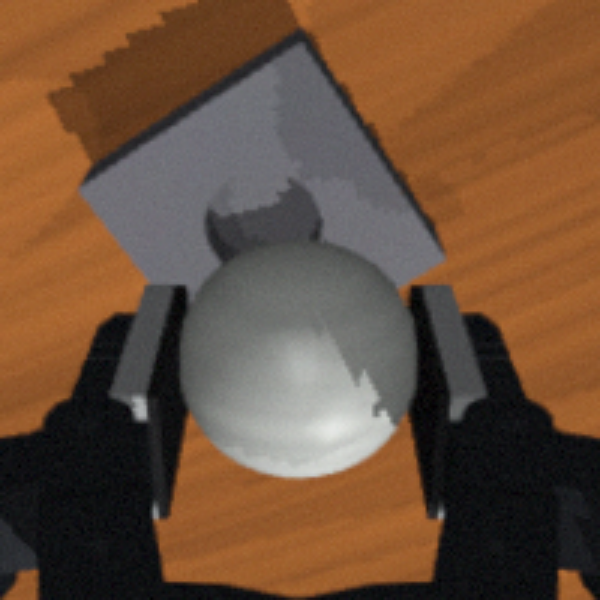

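I applied the shift with the wrong sign. The dimple shows at about px (308,226), ahead and to the left of the ball, so I'll correct that.

>>> carry_out:
  targets:
    - {"dr":[0,0,0],"slide":[-3,-4,0],"jaw":0.8}
    - {"dr":[0,0,0],"slide":[-3,-4,0],"jaw":0.8}
    - {"dr":[0,0,0],"slide":[0,0,15],"jaw":0.8}
    - {"dr":[0,0,0],"slide":[0,0,10],"jaw":0.8}
    - {"dr":[0,0,0],"slide":[0,0,5],"jaw":0.8}
    - {"dr":[0,0,0],"slide":[0,0,0],"jaw":0.8}
    - {"dr":[0,0,0],"slide":[0,0,0],"jaw":0.8}

```text
time_s: 9.4
tcp_pos: [0.5515, -0.3945, 0.0568]
tcp_rot: [-0.0, 0.218, 0.976, 0.0]
force: [-0.4, -0.4, -2.2]
finger_gap: 0.0377
gripper_force: 40.6
```

Run:
```python
from h import *
f=grab("wrist")
plan([.553,-.395,.029])
cv2.imwrite("pics/w6.png",cv2.resize(f["img"][180:380,220:420],None,fx=3,fy=3))
p=env.read_state()["tcp_pos"];print(proj(f,p+[0,0,.003]),proj(f,[.5535,-.3955,.018]))
def P(q):return proj(f,q)
print("rim under tool",P([p[0],p[1],.018]))
```

```text
t 9.45 tcp [ 0.5518 -0.3948  0.0573] tilt [ 0. -0.] ydir 64.9 gap 0.0375 F [-0.3  0.1 -2.2] q7 1.75 slide [-1.2  0.4 28.3]
[np.float64(320.1950268036496), np.float64(269.3234672673324)] [np.float64(320.06142271035895), np.float64(236.64343171860128)]
rim under tool [np.float64(319.8893076607707), np.float64(233.93073533243464)]
```

View pics/w6.png

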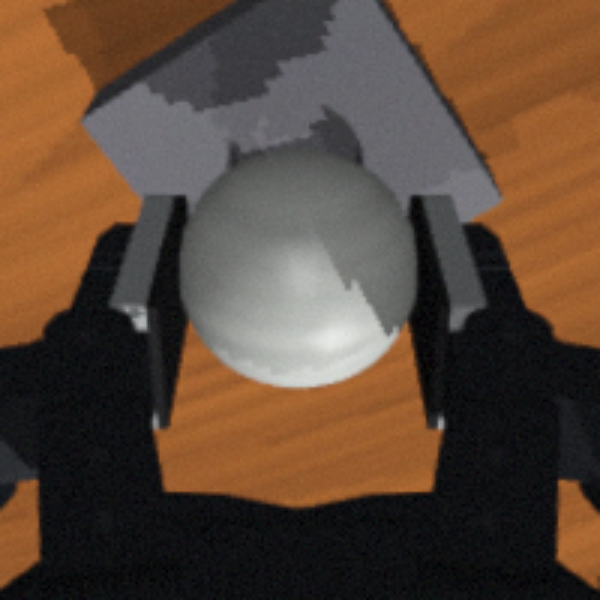

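The dimple is centred sideways, at columns 297–341. I'll nudge 1 mm and lower.

>>> carry_out:
  targets:
    - {"dr":[0,0,0],"slide":[-1,0,8],"jaw":0.8}
    - {"dr":[0,0,0],"slide":[0,0,8],"jaw":0.8}
    - {"dr":[0,0,0],"slide":[0,0,6],"jaw":0.8}
    - {"dr":[0,0,0],"slide":[0,0,3],"jaw":0.8}
    - {"dr":[0,0,0],"slide":[0,0,1],"jaw":0.8}
    - {"dr":[0,0,0],"slide":[0,0,0],"jaw":0.8}
    - {"dr":[0,0,0],"slide":[0,0,0],"jaw":0.8}

```text
time_s: 10.15
tcp_pos: [0.5527, -0.3954, 0.0315]
tcp_rot: [0.0, 0.218, 0.976, -0.0]
force: [0.3, -0.4, -2.4]
finger_gap: 0.0376
gripper_force: 40.6
```

>>> carry_out:
  targets:
    - {"dr":[0,0,0],"slide":[0,0,1],"jaw":0.8}
    - {"dr":[0,0,0],"slide":[0,0,1],"jaw":0.8}
    - {"dr":[0,0,0],"slide":[0,0,1],"jaw":0.8}
    - {"dr":[0,0,0],"slide":[0,0,0],"jaw":0.8}
    - {"dr":[0,0,0],"slide":[0,0,0],"jaw":0.8}

```text
time_s: 10.65
tcp_pos: [0.5528, -0.3956, 0.03]
tcp_rot: [0.0, 0.218, 0.976, -0.0]
force: [-2.9, 1.4, 7.7]
finger_gap: 0.0378
gripper_force: 41.6
```

Contact made. I'll open gently.

>>> carry_out:
  targets:
    - {"dr":[0,0,0],"slide":[0,0,0],"jaw":0.52}
    - {"dr":[0,0,0],"slide":[0,0,0],"jaw":0.5}
    - {"dr":[0,0,0],"slide":[0,0,0],"jaw":0.45}
    - {"dr":[0,0,0],"slide":[0,0,0],"jaw":0.35}
    - {"dr":[0,0,0],"slide":[0,0,0],"jaw":0.2}
    - {"dr":[0,0,0],"slide":[0,0,0],"jaw":0}
    - {"dr":[0,0,0],"slide":[0,0,-10],"jaw":0}
    - {"dr":[0,0,0],"slide":[0,0,-20],"jaw":0}
    - {"dr":[0,0,0],"slide":[0,0,-30],"jaw":0}
    - {"dr":[0,0,0],"slide":[0,0,-30],"jaw":0}
    - {"dr":[0,0,0],"slide":[0,0,-30],"jaw":0}
    - {"dr":[0,0,0],"slide":[0,0,-30],"jaw":0}

```text
time_s: 11.85
tcp_pos: [0.5525, -0.3953, 0.1804]
tcp_rot: [0.0, 0.218, 0.976, -0.0]
force: [-0.5, 0.1, -0.1]
finger_gap: 0.0855
gripper_force: 0.0
```

Run:
```python
from h import *
H["ball"]=.032
f=look(["ball","cup","nut","flange","hex_tray"]);print(proj(f,[.5525,-.3955,.032]))
plan([.432,-.127,.2])
cv2.imwrite("pics/w7.png",f["img"])
g=grab("top")
print([(m["p"],m["bbox"],hit(g,np.add(m["bbox"][:2],m["bbox"][2:])/2,.032)[:2]) for m in regions_of("top","ball")])
```

```text
ball [(0.59, [319.0, 184.0], [0.551, -0.395])]
cup [(0.63, [319.0, 180.0], [0.5548, -0.3975])]
nut [(0.58, [528.0, 63.0], [0.5218, -0.1352])]
flange []
hex_tray [(0.79, [500.0, 162.0], [0.6232, -0.1941])]
[np.float64(319.4649085280062), np.float64(185.25523284167284)]
t 12.15 tcp [ 0.5518 -0.3948  0.1775] tilt [-0.001  0.001] ydir 64.9 gap 0.0855 F [ 0.4 -0.7 -0.7] q7 1.74 slide [222.3 191.5 -22.1]
[(0.52, [453.4, 179.2, 468.0, 188.5], array([ 0.55019046, -0.39887259]))]
```

View pics/w7.png

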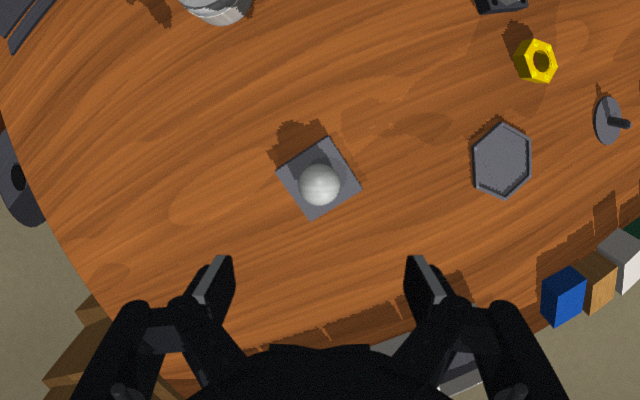

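The ball at (319,185) sits in the dimple. Now the nut.

>>> carry_out:
  targets:
    - {"dr":[0,0,0],"slide":[25,21,-2],"jaw":0}
    - {"dr":[0,0,0],"slide":[25,21,-2],"jaw":0}
    - {"dr":[0,0,0],"slide":[25,21,-2],"jaw":0}
    - {"dr":[0,0,0],"slide":[25,21,-2],"jaw":0}
    - {"dr":[0,0,0],"slide":[25,21,0],"jaw":0}
    - {"dr":[0,0,0],"slide":[25,21,0],"jaw":0}
    - {"dr":[0,0,0],"slide":[25,21,0],"jaw":0}
    - {"dr":[0,0,0],"slide":[25,21,0],"jaw":0}
    - {"dr":[0,0,0],"slide":[22,23,0],"jaw":0}
    - {"dr":[0,0,0],"slide":[0,0,0],"jaw":0}
    - {"dr":[0,0,0],"slide":[0,0,0],"jaw":0}

```text
time_s: 13.35
tcp_pos: [0.4324, -0.1275, 0.1859]
tcp_rot: [-0.0, 0.217, 0.976, -0.0]
force: [-0.1, -0.4, -0.3]
finger_gap: 0.0853
gripper_force: 0.0
```

```bash
cat >> h.py <<'E'
def shape(f,label,ztop,near,cam="wrist"):
    "region contour projected on plane ztop; returns hull in mm, min-area rect"
    best=None
    for m in regions_of(cam,label):
        ys,xs=np.nonzero(m["pixels"]);c=hit(f,[xs.mean(),ys.mean()],ztop)[:2]
        d=np.hypot(*(c-near))
        if best is None or d<best[0]: best=(d,m,c)
    d,m,c=best
    cs=max(cv2.findContours(m["pixels"].astype(np.uint8),cv2.RETR_EXTERNAL,cv2.CHAIN_APPROX_NONE)[0],key=cv2.contourArea)
    w=np.array([hit(f,p[0],ztop)[:2]*1000 for p in cs],np.float32)
    hull=cv2.convexHull(w);print(label,round(m["p"],2),"centroid",c,"rect",cv2.minAreaRect(hull),"circ",cv2.minEnclosingCircle(hull))
    return m,hull[:,0]
def flats(h,n):
    "outward support widths vs angle; angle (deg) of min width in 180/n... prints width table minima"
    a=np.radians(np.arange(0,180,2));w=[np.ptp(h@[np.cos(t),np.sin(t)]) for t in a]
    per=int(360/n/2)if n!=4 else 45
    s=[sum(w[i%90] for i in range(j,j+90,per)) for j in range(per)]
    print("flat normals at deg",2*int(np.argmin(s)),"mod",2*per,"width",round(min(s)/len(range(0,90,per)),1),np.round(s,0).astype(int).tolist())
E
python3 - <<'E'
from h import *
f=look(["nut","flange"])
try:
    m,h=shape(f,"nut",.052,[.432,-.127]);flats(h,6)
    m,h=shape(f,"flange",.028,[.432,-.127])
except Exception as e:print(e)
plan([.432,-.127,.12])
cv2.imwrite("pics/w8.png",f["img"])
E
```

```text
nut [(0.97, [270.0, 94.0], [0.3337, -0.1329]), (0.69, [323.0, 180.0], [0.4314, -0.1233]), (0.6, [364.0, 244.0], [0.5129, -0.1124])]
flange [(0.9, [317.0, 177.0], [0.4322, -0.1306])]
nut 0.86 centroid [ 0.42996957 -0.12598505] rect ((430.2373352050781, -126.6902084350586), (46.24721145629883, 55.902610778808594), 66.42894744873047) circ ((430.6007385253906, -125.8572769165039), 27.99921417236328)
flat normals at deg 6 mod 60 width 49.5 [153, 151, 150, 149, 149, 150, 152, 154, 156, 157, 159, 160, 161, 162, 163, 164, 164, 164, 164, 164, 164, 163, 163, 162, 161, 160, 159, 157, 156, 154]
flange 0.87 centroid [ 0.42303123 -0.12546335] rect ((416.1910705566406, -125.61869812011719), (56.833396911621094, 33.44929122924805), 85.12184143066406) circ ((417.5383605957031, -126.09040832519531), 31.196680068969727)
t 13.6 tcp [ 0.4328 -0.1291  0.1861] tilt [-0. -0.] ydir 64.8 gap 0.0852 F [0.3 0.  0.6] q7 1.35 slide [ 1.6  1.5 66.1]
```

View pics/w8.png

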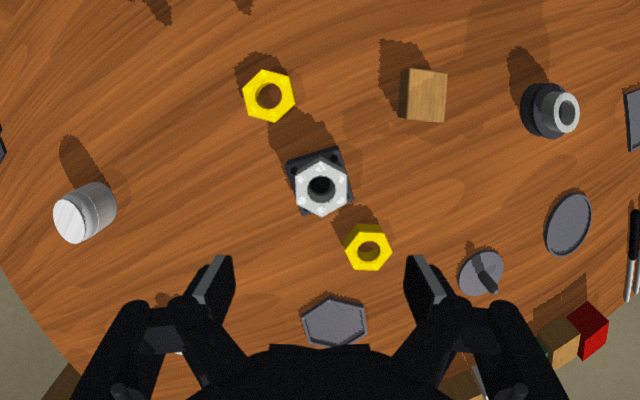

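The silver nut shows at (322,188) with flats near 66°, and the tool's closing line is at 65°, so they match. The flange underneath is near 85°. I'll descend on the nut.

>>> carry_out:
  targets:
    - {"dr":[0,0,0],"slide":[2,1,25],"jaw":0}
    - {"dr":[0,0,0],"slide":[0,0,25],"jaw":0}
    - {"dr":[0,0,0],"slide":[0,0,25],"jaw":0}
    - {"dr":[0,0,0],"slide":[0,0,25],"jaw":0}
    - {"dr":[0,0,0],"slide":[0,0,20],"jaw":0}
    - {"dr":[0,0,0],"slide":[0,0,15],"jaw":0.1}
    - {"dr":[0,0,0],"slide":[0,0,9],"jaw":0.2}
    - {"dr":[0,0,0],"slide":[0,0,0],"jaw":0.3}
    - {"dr":[0,0,0],"slide":[0,0,0],"jaw":0.4}
    - {"dr":[0,0,0],"slide":[0,0,0],"jaw":0.6}
    - {"dr":[0,0,0],"slide":[0,0,0],"jaw":0.7}
    - {"dr":[0,0,0],"slide":[0,0,0],"jaw":0.7}
  grip_force: 40

```text
time_s: 14.8
tcp_pos: [0.432, -0.1266, 0.0431]
tcp_rot: [0.001, 0.218, 0.976, -0.0]
force: [-0.8, -1.0, 4.8]
finger_gap: 0.0452
gripper_force: 41.6
```

>>> carry_out:
  targets:
    - {"dr":[0,0,0],"slide":[0,0,-5],"jaw":0.7}
    - {"dr":[0,0,0],"slide":[0,0,-10],"jaw":0.7}
    - {"dr":[0,0,0],"slide":[0,0,-20],"jaw":0.7}
    - {"dr":[0,0,0],"slide":[0,0,-20],"jaw":0.7}
    - {"dr":[0,0,0],"slide":[0,0,-20],"jaw":0.7}
    - {"dr":[0,0,0],"slide":[0,0,0],"jaw":0.7}

```text
time_s: 15.4
tcp_pos: [0.4333, -0.1268, 0.12]
tcp_rot: [0.003, 0.218, 0.976, -0.0]
force: [0.7, -0.5, -1.7]
finger_gap: 0.0454
gripper_force: 41.3
```

Run:
```python
from h import *
f=look(["nut","flange","hex_tray"])
plan([.6285,-.1945,.1])
m,h=shape(f,"flange",.028,[.432,-.127]);flats(h,4)
```

```text
nut [(0.72, [260.0, 91.0], [0.3358, -0.1296]), (0.68, [319.0, 250.0], [0.4695, -0.1447])]
flange [(0.91, [317.0, 196.0], [0.4343, -0.13]), (0.54, [574.0, 110.0], [0.4621, 0.1545])]
hex_tray [(0.62, [335.0, 359.0], [0.6263, -0.1962])]
t 15.6 tcp [ 0.4305 -0.1261  0.1166] tilt [-0.001  0.   ] ydir 64.9 gap 0.0447 F [-0.   0.2 -2. ] q7 1.34 slide [-208.3   22.2   16.3]
flange 0.83 centroid [ 0.42232896 -0.12328239] rect ((429.57208251953125, -126.96205139160156), (56.187744140625, 60.06761932373047), 81.82508087158203) circ ((430.57965087890625, -125.55471801757812), 38.51466369628906)
flat normals at deg 82 mod 90 width 58.1 [125, 127, 129, 131, 133, 134, 136, 137, 138, 139, 140, 141, 142, 142, 142, 143, 142, 142, 142, 141, 141, 140, 139, 138, 137, 136, 134, 132, 131, 129, 126, 125, 125, 124, 123, 123, 122, 121, 120, 119, 117, 116, 118, 120, 122]
```

The nut is held at a 45 mm gap. On to the hexagonal tray.

>>> carry_out:
  targets:
    - {"dr":[0,0,0],"slide":[-10,1,0],"jaw":0.7}
    - {"dr":[0,0,0],"slide":[-22,3,0],"jaw":0.7}
    - {"dr":[0,0,0],"slide":[-25,3,0],"jaw":0.7}
    - {"dr":[0,0,0],"slide":[-25,3,0],"jaw":0.7}
    - {"dr":[0,0,0],"slide":[-25,3,0],"jaw":0.7}
    - {"dr":[0,0,0],"slide":[-25,3,0],"jaw":0.7}
    - {"dr":[0,0,0],"slide":[-25,3,0],"jaw":0.7}
    - {"dr":[0,0,0],"slide":[-25,3,0],"jaw":0.7}
    - {"dr":[0,0,0],"slide":[-17,0,0],"jaw":0.7}
    - {"dr":[0,0,0],"slide":[-8,0,0],"jaw":0.7}
    - {"dr":[0,0,0],"slide":[0,0,0],"jaw":0.7}
    - {"dr":[0,0,0],"slide":[0,0,0],"jaw":0.7}

```text
time_s: 16.85
tcp_pos: [0.627, -0.194, 0.1164]
tcp_rot: [-0.001, 0.218, 0.976, 0.0]
force: [0.2, 0.1, -2.5]
finger_gap: 0.0451
gripper_force: 41.2
```

Run:
```python
from h import *
f=look(["hex_tray"])
plan([.6275,-.195,.02])
```

```text
hex_tray [(0.65, [319.0, 193.0], [0.6245, -0.1935])]
t 16.95 tcp [ 0.627  -0.1938  0.1169] tilt [-0.001  0.001] ydir 64.9 gap 0.0449 F [-0.5 -0.1 -2.2] q7 1.38 slide [-1.1 -0.8 96.9]
```

>>> carry_out:
  targets:
    - {"dr":[0,0,0],"slide":[0,0,20],"jaw":0.7}
    - {"dr":[0,0,0],"slide":[0,0,20],"jaw":0.7}
    - {"dr":[0,0,0],"slide":[0,0,20],"jaw":0.7}
    - {"dr":[0,0,0],"slide":[0,0,20],"jaw":0.7}
    - {"dr":[0,0,0],"slide":[0,0,10],"jaw":0.7}
    - {"dr":[0,0,0],"slide":[0,0,4],"jaw":0.7}
    - {"dr":[0,0,0],"slide":[0,0,2],"jaw":0.7}
    - {"dr":[0,0,0],"slide":[0,0,0],"jaw":0.7}
    - {"dr":[0,0,0],"slide":[0,0,0],"jaw":0.7}

```text
time_s: 17.85
tcp_pos: [0.6288, -0.1945, 0.0223]
tcp_rot: [0.001, 0.218, 0.976, -0.0]
force: [-0.3, -0.4, -1.6]
finger_gap: 0.0448
gripper_force: 41.2
```

>>> carry_out:
  targets:
    - {"dr":[0,0,0],"slide":[0,0,1],"jaw":0.7}
    - {"dr":[0,0,0],"slide":[0,0,1],"jaw":0.7}
    - {"dr":[0,0,0],"slide":[0,0,1],"jaw":0.7}
    - {"dr":[0,0,0],"slide":[0,0,1],"jaw":0.7}
    - {"dr":[0,0,0],"slide":[0,0,0],"jaw":0.7}

```text
time_s: 18.35
tcp_pos: [0.6281, -0.1944, 0.0182]
tcp_rot: [0.0, 0.218, 0.976, 0.0]
force: [-2.2, 1.0, 4.1]
finger_gap: 0.045
gripper_force: 42.0
```

>>> carry_out:
  targets:
    - {"dr":[0,0,0],"slide":[0,0,0],"jaw":0.4}
    - {"dr":[0,0,0],"slide":[0,0,0],"jaw":0.25}
    - {"dr":[0,0,0],"slide":[0,0,0],"jaw":0.25}
    - {"dr":[0,0,0],"slide":[0,0,-10],"jaw":0.2}
    - {"dr":[0,0,0],"slide":[0,0,-25],"jaw":0}
    - {"dr":[0,0,0],"slide":[0,0,-30],"jaw":0}
    - {"dr":[0,0,0],"slide":[0,0,-30],"jaw":0}
    - {"dr":[0,0,0],"slide":[0,0,-30],"jaw":0}
    - {"dr":[0,0,0],"slide":[0,0,0],"jaw":0}

```text
time_s: 19.25
tcp_pos: [0.6316, -0.1954, 0.1484]
tcp_rot: [0.005, 0.218, 0.976, -0.0]
force: [0.6, -0.5, 0.7]
finger_gap: 0.0855
gripper_force: 0.0
```

Run:
```python
from h import *
H["nut"]=.003
f=look(["nut","hex_tray"]);shape(f,"nut",.027,[.628,-.195])
plan([.4335,-.1275,.14],np.radians(83))
```

```text
nut [(0.85, [320.0, 181.0], [0.6287, -0.1932]), (0.73, [112.0, 202.0], [0.5481, -0.4153]), (0.56, [352.0, 42.0], [0.5242, -0.1133])]
hex_tray [(0.66, [316.0, 178.0], [0.6245, -0.196])]
nut 0.74 centroid [ 0.62563321 -0.19410201] rect ((626.2108764648438, -195.27357482910156), (46.89271926879883, 56.13022994995117), 66.30963134765625) circ ((626.5970458984375, -194.39358520507812), 28.08424186706543)
t 19.45 tcp [ 0.6273 -0.1941  0.1416] tilt [-0.001  0.   ] ydir 64.9 gap 0.0857 F [-0.5  0.4  0.8] q7 1.38 slide [203.7 -22.    1.9]
dr z -0.317
```

The nut is home, within about 3 mm of the tray centre. Now the flange.

>>> carry_out:
  targets:
    - {"dr":[0,0,0],"slide":[25,-2,0],"jaw":0}
    - {"dr":[0,0,0],"slide":[30,-4,0],"jaw":0}
    - {"dr":[0,0,0],"slide":[30,-4,0],"jaw":0}
    - {"dr":[0,0,0],"slide":[30,-4,0],"jaw":0}
    - {"dr":[0,0,0],"slide":[30,-4,0],"jaw":0}
    - {"dr":[0,0,0],"slide":[30,-4,0],"jaw":0}
    - {"dr":[0,0,0],"slide":[29,0,0],"jaw":0}
    - {"dr":[0,0,-0.1],"slide":[0,0,0],"jaw":0}
    - {"dr":[0,0,-0.1],"slide":[0,0,0],"jaw":0}
    - {"dr":[0,0,-0.1],"slide":[0,0,0],"jaw":0}
    - {"dr":[0,0,0],"slide":[0,0,0],"jaw":0}
    - {"dr":[0,0,0],"slide":[0,0,0],"jaw":0}

```text
time_s: 20.65
tcp_pos: [0.4333, -0.1275, 0.1416]
tcp_rot: [-0.001, 0.071, 0.997, 0.0]
force: [-0.7, 0.3, -1.5]
finger_gap: 0.0854
gripper_force: 0.0
```

Run:
```python
from h import *
f=look(["flange"]);m,h=shape(f,"flange",.028,[.432,-.127]);flats(h,4)
plan([.4335,-.1275,.014],np.radians(83))
cv2.imwrite("pics/w9.png",f["img"][100:330,190:450])
```

```text
flange [(0.91, [317.0, 188.0], [0.4336, -0.1299])]
flange 0.92 centroid [ 0.42877389 -0.12719038] rect ((430.00006103515625, -126.9033203125), (56.31775665283203, 60.3141975402832), 81.93978881835938) circ ((430.976806640625, -127.30506896972656), 38.869415283203125)
flat normals at deg 82 mod 90 width 58.3 [127, 130, 132, 135, 137, 139, 141, 143, 145, 147, 148, 150, 151, 152, 153, 153, 154, 154, 154, 154, 154, 154, 154, 153, 152, 151, 150, 149, 147, 146, 144, 142, 141, 138, 136, 134, 131, 128, 125, 122, 119, 117, 118, 121, 124]
t 20.8 tcp [ 0.4337 -0.1275  0.1419] tilt [-0.001  0.   ] ydir 82.0 gap 0.0851 F [0.3 0.2 0.4] q7 1.63 slide [ 1.000e-01 -0.000e+00  1.279e+02]
dr z -0.018
```

View pics/w9.png

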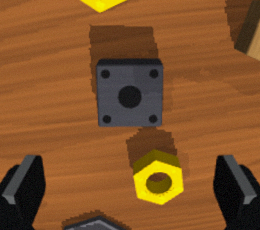

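The flange is at (130,97) in the crop, square to the jaws. The yellow nut lies clear of the fingers. I'll descend.

>>> carry_out:
  targets:
    - {"dr":[0,0,0],"slide":[1,0,25],"jaw":0}
    - {"dr":[0,0,0],"slide":[0,0,25],"jaw":0}
    - {"dr":[0,0,0],"slide":[0,0,25],"jaw":0}
    - {"dr":[0,0,0],"slide":[0,0,25],"jaw":0}
    - {"dr":[0,0,0],"slide":[0,0,15],"jaw":0}
    - {"dr":[0,0,0],"slide":[0,0,11],"jaw":0}
    - {"dr":[0,0,0],"slide":[0,0,0],"jaw":0.15}
    - {"dr":[0,0,0],"slide":[0,0,0],"jaw":0.25}
    - {"dr":[0,0,0],"slide":[0,0,0],"jaw":0.4}
    - {"dr":[0,0,0],"slide":[0,0,0],"jaw":0.6}
    - {"dr":[0,0,0],"slide":[0,0,0],"jaw":0.6}
    - {"dr":[0,0,0],"slide":[0,0,0],"jaw":0.6}
  grip_force: 60

```text
time_s: 22.0
tcp_pos: [0.4337, -0.1275, 0.0174]
tcp_rot: [0.001, 0.069, 0.998, -0.0]
force: [-2.0, 0.9, 6.9]
finger_gap: 0.0545
gripper_force: 65.0
```

>>> carry_out:
  targets:
    - {"dr":[0,0,0],"slide":[0,0,-5],"jaw":0.6}
    - {"dr":[0,0,0],"slide":[0,0,-10],"jaw":0.6}
    - {"dr":[0,0,0],"slide":[0,0,-20],"jaw":0.6}
    - {"dr":[0,0,0],"slide":[0,0,-25],"jaw":0.6}
    - {"dr":[0,0,0],"slide":[0,0,-25],"jaw":0.6}
    - {"dr":[0,0,0],"slide":[0,0,-25],"jaw":0.6}
    - {"dr":[0,0,0],"slide":[0,0,-20],"jaw":0.6}
    - {"dr":[0,0,0],"slide":[0,0,0],"jaw":0.6}

```text
time_s: 22.8
tcp_pos: [0.4348, -0.128, 0.1491]
tcp_rot: [0.003, 0.069, 0.998, -0.001]
force: [0.4, -0.1, -5.3]
finger_gap: 0.0547
gripper_force: 65.0
```

Run:
```python
from h import *
f=look(["flange"],"scene");look(["square_tray","flange"])
plan([.547,.3905,.14])
```

```text
flange [(0.92, [272.0, 162.0], [0.2699, -0.1906])]
square_tray []
flange [(0.67, [318.0, 250.0], [0.5, -0.1383])]
t 23.05 tcp [ 0.4317 -0.1271  0.145 ] tilt [-0.003  0.001] ydir 82.0 gap 0.0544 F [ 0.5  0.6 -4.8] q7 1.63 slide [-42.6 528.6   5. ]
```

>>> carry_out:
  targets:
    - {"dr":[0,0,0],"slide":[-2,15,0],"jaw":0.6}
    - {"dr":[0,0,0],"slide":[-3,28,0],"jaw":0.6}
    - {"dr":[0,0,0],"slide":[-3,35,0],"jaw":0.6}
    - {"dr":[0,0,0],"slide":[-3,35,0],"jaw":0.6}
    - {"dr":[0,0,0],"slide":[-3,35,0],"jaw":0.6}
    - {"dr":[0,0,0],"slide":[-3,35,0],"jaw":0.6}
    - {"dr":[0,0,0],"slide":[-3,35,0],"jaw":0.6}
    - {"dr":[0,0,0],"slide":[-3,35,0],"jaw":0.6}
    - {"dr":[0,0,0],"slide":[-3,35,0],"jaw":0.6}
    - {"dr":[0,0,0],"slide":[-3,35,0],"jaw":0.6}
    - {"dr":[0,0,0],"slide":[-3,35,0],"jaw":0.6}
    - {"dr":[0,0,0],"slide":[-3,35,0],"jaw":0.6}

```text
time_s: 24.25
tcp_pos: [0.5212, 0.2578, 0.1444]
tcp_rot: [-0.001, 0.069, 0.998, -0.001]
force: [-0.1, -0.9, -4.6]
finger_gap: 0.0543
gripper_force: 64.9
```

>>> carry_out:
  targets:
    - {"dr":[0,0,0],"slide":[-3,35,0],"jaw":0.6}
    - {"dr":[0,0,0],"slide":[-3,35,0],"jaw":0.6}
    - {"dr":[0,0,0],"slide":[-2,25,0],"jaw":0.6}
    - {"dr":[0,0,0],"slide":[0,20,0],"jaw":0.6}
    - {"dr":[0,0,0],"slide":[0,10,0],"jaw":0.6}
    - {"dr":[0,0,0],"slide":[0,0,0],"jaw":0.6}
    - {"dr":[0,0,0],"slide":[0,0,0],"jaw":0.6}

```text
time_s: 24.95
tcp_pos: [0.5469, 0.378, 0.145]
tcp_rot: [-0.001, 0.07, 0.998, -0.001]
force: [-0.1, -0.9, -4.9]
finger_gap: 0.0545
gripper_force: 65.0
```

Run:
```python
from h import *
f=look(["square_tray","post","dish"])
plan([.547,.3905,.0215])
```

```text
square_tray [(0.86, [328.0, 186.0], [0.547, 0.3856])]
post [(0.63, [75.0, 285.0], [0.6395, 0.0094])]
dish [(0.8, [163.0, 287.0], [0.6437, 0.1738])]
t 25.15 tcp [0.5477 0.3779 0.1463] tilt [ 0.    -0.001] ydir 81.9 gap 0.0546 F [-0.2 -0.8 -5.5] q7 0.67 slide [  2.4  12.5 124.8]
```

>>> carry_out:
  targets:
    - {"dr":[0,0,0],"slide":[2,10,20],"jaw":0.6}
    - {"dr":[0,0,0],"slide":[0,0,25],"jaw":0.6}
    - {"dr":[0,0,0],"slide":[0,0,25],"jaw":0.6}
    - {"dr":[0,0,0],"slide":[0,0,25],"jaw":0.6}
    - {"dr":[0,0,0],"slide":[0,0,15],"jaw":0.6}
    - {"dr":[0,0,0],"slide":[0,0,8],"jaw":0.6}
    - {"dr":[0,0,0],"slide":[0,0,2],"jaw":0.6}
    - {"dr":[0,0,0],"slide":[0,0,0],"jaw":0.6}
    - {"dr":[0,0,0],"slide":[0,0,0],"jaw":0.6}

```text
time_s: 26.05
tcp_pos: [0.5476, 0.3906, 0.0277]
tcp_rot: [0.001, 0.069, 0.998, 0.001]
force: [0.1, -0.4, -5.0]
finger_gap: 0.0547
gripper_force: 64.9
```

>>> carry_out:
  targets:
    - {"dr":[0,0,0],"slide":[0,0,2],"jaw":0.6}
    - {"dr":[0,0,0],"slide":[0,0,2],"jaw":0.6}
    - {"dr":[0,0,0],"slide":[0,0,1],"jaw":0.6}
    - {"dr":[0,0,0],"slide":[0,0,1],"jaw":0.6}
    - {"dr":[0,0,0],"slide":[0,0,0],"jaw":0.6}

```text
time_s: 26.55
tcp_pos: [0.5467, 0.3899, 0.0215]
tcp_rot: [0.0, 0.069, 0.998, -0.0]
force: [-1.9, -3.4, 4.7]
finger_gap: 0.0549
gripper_force: 66.0
```

>>> carry_out:
  targets:
    - {"dr":[0,0,0],"slide":[0,0,0],"jaw":0.3}
    - {"dr":[0,0,0],"slide":[0,0,0],"jaw":0.18}
    - {"dr":[0,0,0],"slide":[0,0,0],"jaw":0.18}
    - {"dr":[0,0,0],"slide":[0,0,-10],"jaw":0.15}
    - {"dr":[0,0,0],"slide":[0,0,-25],"jaw":0}
    - {"dr":[0,0,0],"slide":[0,0,-30],"jaw":0}
    - {"dr":[0,0,0],"slide":[0,0,-30],"jaw":0}
    - {"dr":[0,0,0],"slide":[0,0,-30],"jaw":0}
    - {"dr":[0,0,0],"slide":[0,0,0],"jaw":0}

```text
time_s: 27.45
tcp_pos: [0.5496, 0.3924, 0.1517]
tcp_rot: [0.004, 0.069, 0.998, 0.003]
force: [0.4, 0.4, 0.9]
finger_gap: 0.0853
gripper_force: 0.0
```

Run:
```python
from h import *
f=look(["flange","square_tray","collar"]);shape(f,"flange",.031,[.547,.39])
plan([.4645,.157,.15])
```

```text
flange [(0.82, [312.0, 183.0], [0.5484, 0.3865])]
square_tray []
collar [(0.71, [2.0, 276.0], [0.6164, -0.1558]), (0.61, [81.0, 148.0], [0.4656, 0.1537])]
flange 0.78 centroid [0.54241931 0.38966611] rect ((543.0834350585938, 389.2931213378906), (56.45497512817383, 60.460975646972656), 82.0394287109375) circ ((544.3804931640625, 388.7278747558594), 39.39326477050781)
t 27.7 tcp [0.5459 0.3892 0.1441] tilt [-0.002 -0.001] ydir 82.1 gap 0.0854 F [-0.1  0.9  1.1] q7 0.65 slide [  48.5 -241.2   -5.5]
```

The flange is home. Now the ring.

>>> carry_out:
  targets:
    - {"dr":[0,0,0],"slide":[6,-26,0],"jaw":0}
    - {"dr":[0,0,0],"slide":[6,-32,0],"jaw":0}
    - {"dr":[0,0,0],"slide":[6,-32,0],"jaw":0}
    - {"dr":[0,0,0],"slide":[6,-32,0],"jaw":0}
    - {"dr":[0,0,0],"slide":[6,-32,0],"jaw":0}
    - {"dr":[0,0,0],"slide":[6,-32,0],"jaw":0}
    - {"dr":[0,0,0],"slide":[6,-32,0],"jaw":0}
    - {"dr":[0,0,0],"slide":[6,-23,0],"jaw":0}
    - {"dr":[0,0,0],"slide":[0,0,0],"jaw":0}
    - {"dr":[0,0,0],"slide":[0,0,0],"jaw":0}

```text
time_s: 28.7
tcp_pos: [0.4654, 0.1575, 0.1447]
tcp_rot: [-0.0, 0.07, 0.998, -0.0]
force: [0.3, 0.6, 0.6]
finger_gap: 0.0853
gripper_force: 0.0
```

Run:
```python
from h import *
f=look(["collar","pulley","post","dish"]);shape(f,"collar",.052,[.464,.156]);shape(f,"pulley",.028,[.464,.156])
plan([.4645,.157,.043])
```

```text
collar [(0.6, [315.0, 192.0], [0.4618, 0.1537])]
pulley [(0.69, [317.0, 188.0], [0.4663, 0.1551]), (0.19, [352.0, 328.0], [0.6428, 0.1714])]
post [(0.74, [226.0, 337.0], [0.6434, 0.0138])]
dish [(0.75, [354.0, 328.0], [0.644, 0.174])]
collar 0.62 centroid [0.46159398 0.15502606] rect ((461.84716796875, 155.2982177734375), (44.576107025146484, 49.59376525878906), 80.22924041748047) circ ((461.75445556640625, 154.81396484375), 25.01532745361328)
pulley 0.72 centroid [0.454438  0.1548435] rect ((460.4132080078125, 153.7804718017578), (67.34183502197266, 66.2452392578125), 1.4133834838867188) circ ((462.0111083984375, 153.28619384765625), 35.74335861206055)
t 29.05 tcp [0.4658 0.1586 0.1452] tilt [-0.  0.] ydir 82.1 gap 0.0856 F [-0.3  0.2  0.1] q7 0.96 slide [  1.   -1.7 102.2]
```

>>> carry_out:
  targets:
    - {"dr":[0,0,0],"slide":[2,-3,20],"jaw":0}
    - {"dr":[0,0,0],"slide":[0,0,25],"jaw":0}
    - {"dr":[0,0,0],"slide":[0,0,25],"jaw":0}
    - {"dr":[0,0,0],"slide":[0,0,20],"jaw":0}
    - {"dr":[0,0,0],"slide":[0,0,12],"jaw":0.1}
    - {"dr":[0,0,0],"slide":[0,0,0],"jaw":0.2}
    - {"dr":[0,0,0],"slide":[0,0,0],"jaw":0.3}
    - {"dr":[0,0,0],"slide":[0,0,0],"jaw":0.4}
    - {"dr":[0,0,0],"slide":[0,0,0],"jaw":0.5}
    - {"dr":[0,0,0],"slide":[0,0,0],"jaw":0.7}
    - {"dr":[0,0,0],"slide":[0,0,0],"jaw":0.7}
    - {"dr":[0,0,0],"slide":[0,0,0],"jaw":0.7}
  grip_force: 40

```text
time_s: 30.25
tcp_pos: [0.4643, 0.1554, 0.0448]
tcp_rot: [0.001, 0.069, 0.998, 0.0]
force: [-0.6, -0.0, 5.2]
finger_gap: 0.0445
gripper_force: 39.9
```

>>> carry_out:
  targets:
    - {"dr":[0,0,0],"slide":[0,0,-5],"jaw":0.7}
    - {"dr":[0,0,0],"slide":[0,0,-10],"jaw":0.7}
    - {"dr":[0,0,0],"slide":[0,0,-20],"jaw":0.7}
    - {"dr":[0,0,0],"slide":[0,0,-25],"jaw":0.7}
    - {"dr":[0,0,0],"slide":[0,0,-25],"jaw":0.7}
    - {"dr":[0,0,0],"slide":[0,0,-15],"jaw":0.7}
    - {"dr":[0,0,0],"slide":[0,0,0],"jaw":0.7}

```text
time_s: 30.95
tcp_pos: [0.4653, 0.1557, 0.1463]
tcp_rot: [0.003, 0.069, 0.998, 0.001]
force: [0.3, -0.2, -1.5]
finger_gap: 0.0448
gripper_force: 41.1
```

Run:
```python
from h import *
f=look(["collar","pulley","post"])
plan([.641,.0155,.14])
f=grab("top");cv2.imwrite("pics/tp.png",f["img"])
print("post base top", [ (m["p"],m["bbox"],hit(f,np.add(m["bbox"][:2],m["bbox"][2:])/2,.006)) for m in regions_of("top","post")[:1]])
```

```text
collar [(0.71, [319.0, 250.0], [0.5188, 0.1479])]
pulley [(0.8, [315.0, 186.0], [0.4655, 0.1517])]
post [(0.68, [229.0, 333.0], [0.6397, 0.0166])]
t 31.15 tcp [0.4626 0.1548 0.1425] tilt [-0.001 -0.   ] ydir 82.1 gap 0.0446 F [ 0.9  0.5 -0.5] q7 0.96 slide [-195.9 -113.2    2.3]
post base top [(0.72, [302.7, 151.0, 324.4, 170.0], array([0.6350964 , 0.01569111, 0.006     ]))]
```

The ring is held. Moving over the post.

>>> carry_out:
  targets:
    - {"dr":[0,0,0],"slide":[-12,-7,0],"jaw":0.7}
    - {"dr":[0,0,0],"slide":[-24,-14,0],"jaw":0.7}
    - {"dr":[0,0,0],"slide":[-25,-15,0],"jaw":0.7}
    - {"dr":[0,0,0],"slide":[-25,-15,0],"jaw":0.7}
    - {"dr":[0,0,0],"slide":[-25,-15,0],"jaw":0.7}
    - {"dr":[0,0,0],"slide":[-25,-15,0],"jaw":0.7}
    - {"dr":[0,0,0],"slide":[-25,-15,0],"jaw":0.7}
    - {"dr":[0,0,0],"slide":[-21,-12,0],"jaw":0.7}
    - {"dr":[0,0,0],"slide":[-12,-5,0],"jaw":0.7}
    - {"dr":[0,0,0],"slide":[0,0,0],"jaw":0.7}
    - {"dr":[0,0,0],"slide":[0,0,0],"jaw":0.7}

```text
time_s: 32.35
tcp_pos: [0.639, 0.017, 0.1425]
tcp_rot: [-0.001, 0.069, 0.998, 0.0]
force: [-0.9, 0.4, -1.4]
finger_gap: 0.0444
gripper_force: 41.1
```

Run:
```python
from h import *
f=look(["post"]);cv2.imwrite("pics/w10.png",cv2.resize(f["img"][120:310,200:440],None,fx=3,fy=3))
plan([.640,.0155,.08])
print([(m["p"],m["bbox"],hit(f,np.add(m["bbox"][:2],m["bbox"][2:])/2,.006)) for m in regions_of("wrist","post")[:1]])
for p in ([.64,.0155,.048],[.64,.0155,.006]):print(proj(f,p))
```

```text
post []
t 32.45 tcp [0.6387 0.0179 0.143 ] tilt [-0.001  0.001] ydir 82.2 gap 0.0445 F [ 0.8  0.1 -1.4] q7 1.28 slide [-1.7 -2.3 63. ]
[(0.7, [276.8, 152.6, 349.7, 224.5], array([0.63747108, 0.01135585, 0.006     ]))]
[np.float64(318.0184505246067), np.float64(205.78441189580053)]
[np.float64(318.10651592931873), np.float64(190.5747712705757)]
```

View pics/w10.png

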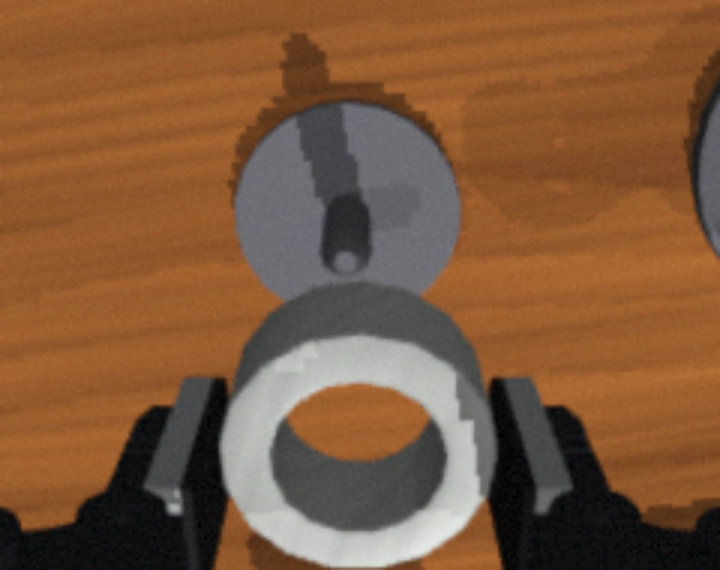

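The post tip shows at about px (315,207), which puts the post 4 mm to the right of the tool. I'll correct and lower.

>>> carry_out:
  targets:
    - {"dr":[0,0,0],"slide":[-3,-4,10],"jaw":0.7}
    - {"dr":[0,0,0],"slide":[0,0,20],"jaw":0.7}
    - {"dr":[0,0,0],"slide":[0,0,20],"jaw":0.7}
    - {"dr":[0,0,0],"slide":[0,0,15],"jaw":0.7}
    - {"dr":[0,0,0],"slide":[0,0,8],"jaw":0.7}
    - {"dr":[0,0,0],"slide":[0,0,8],"jaw":0.7}
    - {"dr":[0,0,0],"slide":[0,0,0],"jaw":0.7}
    - {"dr":[0,0,0],"slide":[0,0,0],"jaw":0.7}

```text
time_s: 33.3
tcp_pos: [0.6427, 0.012, 0.0627]
tcp_rot: [0.0, 0.069, 0.998, 0.0]
force: [0.6, 0.1, -0.9]
finger_gap: 0.0446
gripper_force: 41.1
```

Run:
```python
from h import *
f=grab("wrist");cv2.imwrite("pics/w11.png",cv2.resize(f["img"][140:330,200:440],None,fx=3,fy=3))
plan([.641,.013,.0255])
```

```text
t 33.35 tcp [0.6429 0.012  0.063 ] tilt [0.001 0.   ] ydir 82.1 gap 0.0449 F [ 0.5  0.2 -1.2] q7 1.27 slide [ 2.1  0.7 37.5]
```

View pics/w11.png

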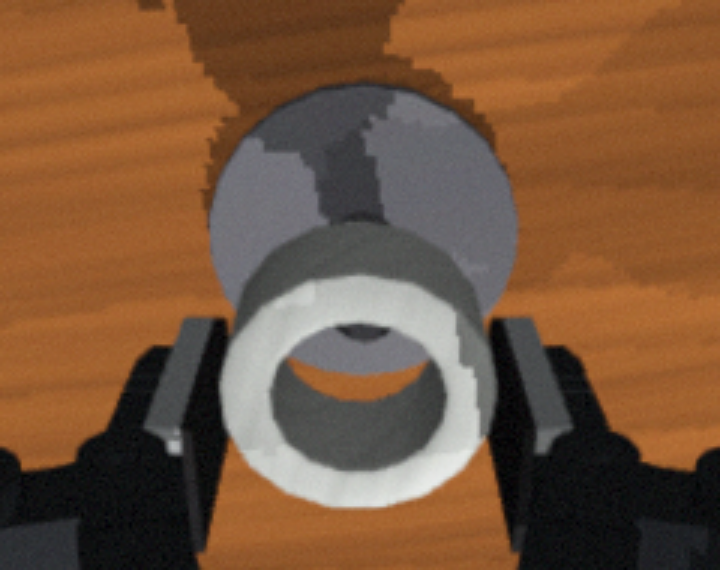

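Run:
```python
from h import *
f=grab("wrist");print(hit(f,[321.2,216.3],.006));p=env.read_state()["tcp_pos"];print(p,proj(f,[p[0],p[1],.006]),proj(f,[p[0],p[1],.048]))
for a in np.arange(0,6.28,1.57):print([round(x) for x in proj(f,[p[0]+.035*np.cos(a),p[1]+.035*np.sin(a),.006])])
```

```text
[0.63872979 0.01341194 0.006     ]
[0.64302092 0.01201237 0.06315532] [np.float64(319.9983777115054), np.float64(222.42295197523188)] [np.float64(320.29574807001535), np.float64(251.7944418611546)]
[327, 267]
[371, 216]
[313, 172]
[269, 229]
```

>>> carry_out:
  targets:
    - {"dr":[0,0,0],"slide":[2,1,0],"jaw":0.7}
    - {"dr":[0,0,0],"slide":[0,0,8],"jaw":0.7}
    - {"dr":[0,0,0],"slide":[0,0,8],"jaw":0.7}
    - {"dr":[0,0,0],"slide":[0,0,8],"jaw":0.7}
    - {"dr":[0,0,0],"slide":[0,0,6],"jaw":0.7}
    - {"dr":[0,0,0],"slide":[0,0,4],"jaw":0.7}
    - {"dr":[0,0,0],"slide":[0,0,2],"jaw":0.7}
    - {"dr":[0,0,0],"slide":[0,0,0],"jaw":0.7}
    - {"dr":[0,0,0],"slide":[0,0,0],"jaw":0.7}

```text
time_s: 34.3
tcp_pos: [0.6407, 0.0133, 0.0264]
tcp_rot: [0.0, 0.069, 0.998, 0.0]
force: [0.0, 0.5, -0.7]
finger_gap: 0.0446
gripper_force: 41.1
```

>>> carry_out:
  targets:
    - {"dr":[0,0,0],"slide":[0,0,1],"jaw":0.7}
    - {"dr":[0,0,0],"slide":[0,0,1],"jaw":0.7}
    - {"dr":[0,0,0],"slide":[0,0,1],"jaw":0.7}
    - {"dr":[0,0,0],"slide":[0,0,1],"jaw":0.7}
    - {"dr":[0,0,0],"slide":[0,0,0],"jaw":0.7}

```text
time_s: 34.8
tcp_pos: [0.6405, 0.0133, 0.0229]
tcp_rot: [0.0, 0.069, 0.998, -0.0]
force: [-2.2, -0.4, 4.1]
finger_gap: 0.0444
gripper_force: 41.5
```

Seated on the foot. I'll release, rise clear of the post, and return to the pulley.

>>> carry_out:
  targets:
    - {"dr":[0,0,0],"slide":[0,0,0],"jaw":0.4}
    - {"dr":[0,0,0],"slide":[0,0,0],"jaw":0.2}
    - {"dr":[0,0,0],"slide":[0,0,0],"jaw":0.1}
    - {"dr":[0,0,0],"slide":[0,0,-10],"jaw":0}
    - {"dr":[0,0,0],"slide":[0,0,-25],"jaw":0}
    - {"dr":[0,0,0],"slide":[0,0,-30],"jaw":0}
    - {"dr":[0,0,0],"slide":[0,0,-30],"jaw":0}
    - {"dr":[0,0,0],"slide":[0,0,-30],"jaw":0}
    - {"dr":[0,0,0],"slide":[0,0,0],"jaw":0}
    - {"dr":[0,0,0],"slide":[0,0,0],"jaw":0}

```text
time_s: 35.8
tcp_pos: [0.6412, 0.0132, 0.1489]
tcp_rot: [0.001, 0.069, 0.998, 0.0]
force: [0.1, 0.2, 0.6]
finger_gap: 0.0853
gripper_force: 0.0
```

>>> carry_out:
  targets:
    - {"dr":[0,0,0],"slide":[18,13,0],"jaw":0}
    - {"dr":[0,0,0],"slide":[27,19,0],"jaw":0}
    - {"dr":[0,0,0],"slide":[27,19,0],"jaw":0}
    - {"dr":[0,0,0],"slide":[27,19,0],"jaw":0}
    - {"dr":[0,0,0],"slide":[27,19,0],"jaw":0}
    - {"dr":[0,0,0],"slide":[27,17,0],"jaw":0}
    - {"dr":[0,0,0],"slide":[27,10,0],"jaw":0}
    - {"dr":[0,0,0],"slide":[15,0,0],"jaw":0}
    - {"dr":[0,0,0],"slide":[0,0,0],"jaw":0}
    - {"dr":[0,0,0],"slide":[0,0,0],"jaw":0}

```text
time_s: 36.8
tcp_pos: [0.4635, 0.1547, 0.1469]
tcp_rot: [-0.0, 0.069, 0.998, -0.0]
force: [1.0, -1.3, -0.9]
finger_gap: 0.0854
gripper_force: 0.0
```

Run:
```python
from h import *
H["collar"]=.006
f=look(["collar","pulley","dish"]);m,h=shape(f,"pulley",.028,[.464,.156])
plan([.4645,.1555,.017])
print(m["bbox"]); p=[.4645,.1555,.028]
for a in np.arange(0,6.28,1.57):print([round(x) for x in proj(f,[p[0]+.033*np.cos(a),p[1]+.033*np.sin(a),.028])])
```

```text
collar [(0.61, [228.0, 342.0], [0.6468, 0.0124]), (0.36, [100.0, 324.0], [0.6235, -0.1947])]
pulley [(0.66, [318.0, 185.0], [0.4621, 0.1534])]
dish [(0.82, [354.0, 331.0], [0.6483, 0.1707])]
pulley 0.87 centroid [0.46128741 0.15429004] rect ((462.63909912109375, 155.28041076660156), (65.38338470458984, 69.53711700439453), 59.39426040649414) circ ((462.1522521972656, 154.01141357421875), 35.40984344482422)
t 37.05 tcp [0.4642 0.1545 0.1471] tilt [0. 0.] ydir 82.0 gap 0.0856 F [-0.8 -0.2  0.3] q7 0.96 slide [ -0.2   1.  130.1]
[280.7, 152.4, 358.2, 232.5]
[326, 230]
[359, 191]
[316, 159]
[283, 201]
```

>>> carry_out:
  targets:
    - {"dr":[0,0,0],"slide":[0,0,20],"jaw":0}
    - {"dr":[0,0,0],"slide":[0,0,25],"jaw":0}
    - {"dr":[0,0,0],"slide":[0,0,25],"jaw":0}
    - {"dr":[0,0,0],"slide":[0,0,25],"jaw":0}
    - {"dr":[0,0,0],"slide":[0,0,20],"jaw":0}
    - {"dr":[0,0,0],"slide":[0,0,15],"jaw":0}
    - {"dr":[0,0,0],"slide":[0,0,0],"jaw":0.1}
    - {"dr":[0,0,0],"slide":[0,0,0],"jaw":0.2}
    - {"dr":[0,0,0],"slide":[0,0,0],"jaw":0.3}
    - {"dr":[0,0,0],"slide":[0,0,0],"jaw":0.45}
    - {"dr":[0,0,0],"slide":[0,0,0],"jaw":0.45}
    - {"dr":[0,0,0],"slide":[0,0,0],"jaw":0.45}
  grip_force: 60

```text
time_s: 38.25
tcp_pos: [0.4638, 0.1549, 0.0182]
tcp_rot: [0.0, 0.07, 0.998, 0.0]
force: [-1.5, -1.1, 7.2]
finger_gap: 0.0637
gripper_force: 66.7
```

>>> carry_out:
  targets:
    - {"dr":[0,0,0],"slide":[0,0,-5],"jaw":0.45}
    - {"dr":[0,0,0],"slide":[0,0,-10],"jaw":0.45}
    - {"dr":[0,0,0],"slide":[0,0,-20],"jaw":0.45}
    - {"dr":[0,0,0],"slide":[0,0,-25],"jaw":0.45}
    - {"dr":[0,0,0],"slide":[0,0,-15],"jaw":0.45}
    - {"dr":[0,0,0],"slide":[0,0,0],"jaw":0.45}

```text
time_s: 38.85
tcp_pos: [0.4652, 0.1559, 0.0947]
tcp_rot: [0.002, 0.069, 0.998, 0.001]
force: [1.1, -0.1, -5.3]
finger_gap: 0.0634
gripper_force: 67.9
```

Run:
```python
from h import *
f=look(["pulley","dish"])
plan([.645,.1735,.1])
```

```text
pulley [(0.95, [320.0, 250.0], [0.506, 0.1506])]
dish [(0.67, [359.0, 359.0], [0.6463, 0.1741])]
t 39.0 tcp [0.4627 0.1548 0.0918] tilt [-0.001 -0.   ] ydir 82.0 gap 0.0636 F [ 0.3 -1.4 -5.1] q7 0.93 slide [-177.9   43.7   -8.4]
```

>>> carry_out:
  targets:
    - {"dr":[0,0,0],"slide":[-10,4,-4],"jaw":0.45}
    - {"dr":[0,0,0],"slide":[-22,6,-4],"jaw":0.45}
    - {"dr":[0,0,0],"slide":[-25,6,0],"jaw":0.45}
    - {"dr":[0,0,0],"slide":[-25,6,0],"jaw":0.45}
    - {"dr":[0,0,0],"slide":[-25,6,0],"jaw":0.45}
    - {"dr":[0,0,0],"slide":[-25,6,0],"jaw":0.45}
    - {"dr":[0,0,0],"slide":[-22,6,0],"jaw":0.45}
    - {"dr":[0,0,0],"slide":[-16,4,0],"jaw":0.45}
    - {"dr":[0,0,0],"slide":[-8,0,0],"jaw":0.45}
    - {"dr":[0,0,0],"slide":[0,0,0],"jaw":0.45}
    - {"dr":[0,0,0],"slide":[0,0,0],"jaw":0.45}

```text
time_s: 40.1
tcp_pos: [0.6446, 0.1737, 0.0992]
tcp_rot: [-0.001, 0.069, 0.998, -0.0]
force: [0.0, 0.9, -5.4]
finger_gap: 0.0636
gripper_force: 67.7
```

Run:
```python
from h import *
f=look(["dish"])
plan([.645,.1735,.025])
print([(m["p"],m["bbox"]) for m in regions_of("wrist","dish")][:1],proj(f,[.695,.1735,.008]),proj(f,[.595,.1735,.008]),proj(f,[.645,.1235,.008]),proj(f,[.645,.2235,.008]))
```

```text
dish [(0.87, [320.0, 203.0], [0.6447, 0.1737])]
t 40.2 tcp [0.6445 0.1741 0.0999] tilt [-0.002 -0.   ] ydir 82.1 gap 0.0635 F [ 0.2 -0.1 -5.7] q7 1.02 slide [-0.7 -0.5 74.9]
[(0.89, [256.6, 140.6, 384.5, 229.6])] [np.float64(327.886161117575), np.float64(261.8185511876265)] [np.float64(310.53976515671246), np.float64(142.90078965403592)] [np.float64(257.60445341510444), np.float64(214.33724930642802)] [np.float64(383.04774980938276), np.float64(197.98571776162674)]
```

Aligned with the dish. Lowering.

>>> carry_out:
  targets:
    - {"dr":[0,0,0],"slide":[0,0,15],"jaw":0.45}
    - {"dr":[0,0,0],"slide":[0,0,20],"jaw":0.45}
    - {"dr":[0,0,0],"slide":[0,0,20],"jaw":0.45}
    - {"dr":[0,0,0],"slide":[0,0,12],"jaw":0.45}
    - {"dr":[0,0,0],"slide":[0,0,6],"jaw":0.45}
    - {"dr":[0,0,0],"slide":[0,0,2],"jaw":0.45}
    - {"dr":[0,0,0],"slide":[0,0,1],"jaw":0.45}
    - {"dr":[0,0,0],"slide":[0,0,1],"jaw":0.45}
    - {"dr":[0,0,0],"slide":[0,0,0],"jaw":0.45}
    - {"dr":[0,0,0],"slide":[0,0,0],"jaw":0.45}

```text
time_s: 41.25
tcp_pos: [0.6461, 0.1741, 0.0239]
tcp_rot: [0.0, 0.069, 0.998, 0.0]
force: [-0.1, -0.9, -5.3]
finger_gap: 0.0636
gripper_force: 67.8
```

>>> carry_out:
  targets:
    - {"dr":[0,0,0],"slide":[0,0,1],"jaw":0.45}
    - {"dr":[0,0,0],"slide":[0,0,1],"jaw":0.45}
    - {"dr":[0,0,0],"slide":[0,0,1],"jaw":0.45}
    - {"dr":[0,0,0],"slide":[0,0,1],"jaw":0.45}
    - {"dr":[0,0,0],"slide":[0,0,0],"jaw":0.45}

```text
time_s: 41.75
tcp_pos: [0.6459, 0.1741, 0.0213]
tcp_rot: [0.0, 0.069, 0.998, -0.0]
force: [-5.9, -1.5, 9.3]
finger_gap: 0.0634
gripper_force: 69.5
```

>>> carry_out:
  targets:
    - {"dr":[0,0,0],"slide":[0,0,0],"jaw":0.2}
    - {"dr":[0,0,0],"slide":[0,0,0],"jaw":0.1}
    - {"dr":[0,0,0],"slide":[0,0,0],"jaw":0.05}
    - {"dr":[0,0,0],"slide":[0,0,-5],"jaw":0}
    - {"dr":[0,0,0],"slide":[0,0,-20],"jaw":0}
    - {"dr":[0,0,0],"slide":[0,0,-30],"jaw":0}
    - {"dr":[0,0,0],"slide":[0,0,-30],"jaw":0}
    - {"dr":[0,0,0],"slide":[0,0,-40],"jaw":0}
    - {"dr":[0,0,0],"slide":[0,0,-40],"jaw":0}
    - {"dr":[0,0,0],"slide":[20,0,-30],"jaw":0}
    - {"dr":[0,0,0],"slide":[20,0,0],"jaw":0}
    - {"dr":[0,0,0],"slide":[0,0,0],"jaw":0}

```text
time_s: 42.95
tcp_pos: [0.6047, 0.1811, 0.2163]
tcp_rot: [0.001, 0.068, 0.998, 0.001]
force: [0.1, 0.2, 0.4]
finger_gap: 0.0853
gripper_force: 0.0
```

Run:
```python
from h import *
H.update(pulley=.003,flange=.003,collar=.006,nut=.003,ball=.032)
f=look(list(H));plan([.64,.17,.2])
g=grab("scene")["img"];t=grab("top")["img"]
a=cv2.resize(g[150:330,130:510],(760,360));b=cv2.resize(f["img"][60:400,0:640],(440,234))
cv2.imwrite("pics/fin.png",np.vstack([a,np.pad(b,((0,0),(0,320),(0,0)))]))
```

```text
pulley [(0.58, [319.0, 206.0], [0.6481, 0.175])]
flange [(0.8, [482.0, 104.0], [0.5454, 0.3902])]
collar [(0.66, [193.0, 215.0], [0.6387, 0.0147])]
nut [(0.92, [78.0, 221.0], [0.6248, -0.1982]), (0.8, [72.0, 23.0], [0.335, -0.1322]), (0.65, [99.0, 148.0], [0.5266, -0.1111])]
ball [(0.49, [5.0, 195.0], [0.5507, -0.3525])]
dish []
square_tray []
hex_tray [(0.71, [80.0, 222.0], [0.6284, -0.1999]), (0.62, [78.0, 222.0], [0.6269, -0.204])]
post [(0.79, [196.0, 214.0], [0.6394, 0.016])]
cup [(0.9, [6.0, 196.0], [0.5561, -0.4027])]
t 43.5 tcp [0.6062 0.1795 0.2138] tilt [-0.001 -0.   ] ydir 82.0 gap 0.0855 F [ 0.   0.5 -0. ] q7 1.01 slide [-34.8  -4.7  13.8]
```

View pics/fin.png

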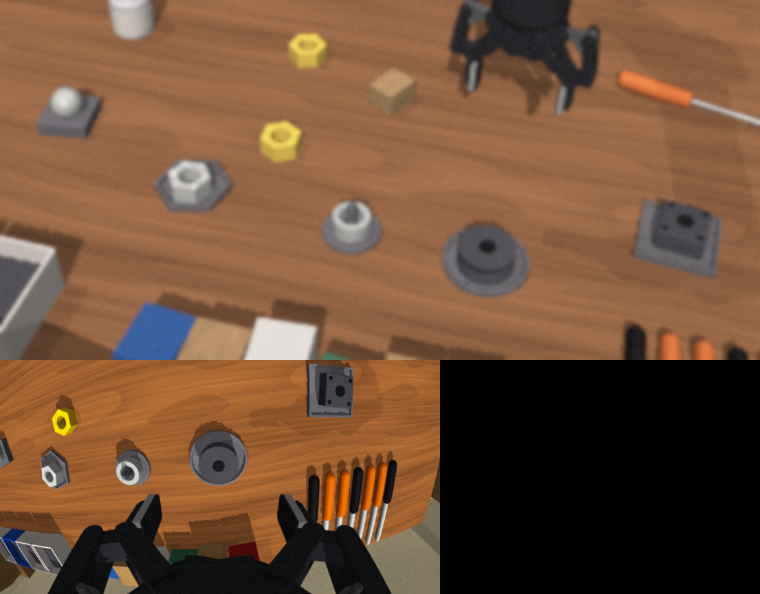

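All five parts sit flat in their holders in the scene view: ball (67,100), nut (190,180), ring over post (350,220), pulley (485,250) and flange (682,230). Handing in.

```bash
python3 -c "
from h import *
print(order.job_done())"
```

```text
the job is handed in; nothing more can be done
None
```

I put all five parts on their own holders and handed the job in at about 44 s of the 125 s allowed; the last pictures show each one seated flat, but the hand-in returned no verdict.

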